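# Pull-check the two sensors in their storage case

### The job

Pull up the recessed paddle at the front of the sensor case to free the latch and raise the lid fully. Then check that both sensors are held by their clips, first the thick one, then the slim one: grip the head and tug it straight out along its leaning axis with about 12 N, hold that for half a second (never more than about 17 N) and let it go home again. Finally close the lid until it latches, let go, and do not push over or shift the glassware and jar around the case.

Things in the scene. Friction and masses are not known exactly. Their poses are not given: they have to be found in the camera images.
- case: Grey sensor case fixed to the table, 230 x 280 mm, 145 mm high with its lid shut (box 100 mm, lid shell 45 mm, both hollow, 6 mm walls). Origin on the table under it; x to the far (hinge) side, y to the left along its front, z up. Front side at x = -120 mm, far side at x = +110 mm. The paddle lies in a notch in the middle of its front.
- notch (a point): Middle of the finger notch in the case's front, under the paddle, 60 mm above the table: the notch is 150 mm wide along y and 55 mm deep along x (case x from -120 to -65 mm), open in front and above, free down to a 10 mm base plate. A steel latch finger hangs from the paddle 46 mm to either side of the middle, down to 78 mm above the table.
- lid_hinge (a point): Middle of the lid's hinge line, which runs along the case's y at case x = +110 mm, 100 mm above the table. Axes are the case's.
- lid (a joint): Lid angle in rad about the hinge: 0 shut, 1.2 fully open (stop; the open lid leans over the far part of the case). Stiff friction hinge (0.75 N m): it stays where it is left and takes about 6 N at the front edge to raise. Latched, it rises 0.02 rad at most. To shut it, push the shell, not the paddle (that must be free to swing); it takes 2 to 10 N, until the latch snaps and it stops at 0.
- lid_top (a point): Point on the lid's flat outer top, on its centre line, 140 mm from the hinge line towards the front and, when shut, 45 mm above it (145 mm above the table): a good place to push the lid shut. Moves with the lid; its axes are the lid's (z out of the top).
- paddle (a joint): Paddle angle in rad relative to the lid: 0 at rest (level, sprung), 0.5 fully pulled up; beyond about 0.3 the latch is free. Takes about 2.5 N at the lip. It springs back by itself when let go; 0 with the lid shut means latched.
- paddle_lip (a point): Middle of the round lip (12 mm thick, 110 mm wide along the case's y) at the free front edge of the black paddle plate (8 mm thick); shut, it is 115 mm in front of the case origin and 125 mm above the table. Put closed fingertips under the lip, the tool leaning so that they point away from the robot, and lift: first the paddle swings up, then the lid comes with it.
- paddle_pivot (a point): Middle of the paddle's pivot line, 45 mm behind the lip, parallel to the lid hinge; shut, 180 mm in front of the hinge line and 25 mm above it. Under the plate the space is free over the middle 80 mm and to about 35 mm behind the lip.
- thick_head (a point): Centre of the grip of the thick sensor's black head, a cylinder 44 mm in diameter: 29 mm to its top end, 32 mm down to a flange, 42 mm down to its sleeve (62 mm wide). The point's z is the sensor's axis, pointing out: it leans 30 degrees from vertical towards the case's front. Inside the case, 58 mm left or right of the middle, about 98 mm above the table; hidden while the lid is shut.
- slim_head (a point): The same for the slim sensor, in the other place, 116 mm from the thick one: head 26 mm in diameter, all else as for the thick one.
- probe_thick (a joint): How far the thick sensor has been drawn out along its axis, in m: 0 seated; a clip spring holds it with 1200 N/m, so 10 mm means 12 N (plus about 0.7 N for its weight); it goes home by itself. Stop at 20 mm.
- probe_slim (a joint): The same for the slim sensor.
- jar_center (a point): Middle of a closed amber glass jar, 64 mm diameter, 100 mm high, standing left of the case; leave it alone.
- beaker: Empty glass beaker, 68 mm wide, 85 mm high, standing right of the case, origin under its middle; leave it alone.
- cup0: Glass beaker 64 mm wide, 80 mm high in the steel tray at the left, origin under its middle; leave it alone.
- cup1: Another such beaker in the tray; leave it alone.

How it is judged (in metres and radians):
On the way, in this order (a step that is already met when the one before it is completed fails the run):
1. the lid has been raised by its paddle to nearly fully open (value of joint lid above 1 rad), for 0.2 s.
2. the thick sensor is tugged by its head along its axis with 9 to 18 N and held (value of joint probe_thick between 0.0075 and 0.015 m and contact force between the fingers and probe_thick above 1 N and value of joint probe_slim below 0.003 m), for 0.4 s.
3. the thick sensor is home again and the slim one is tugged by its head along its axis with 9 to 18 N and held (value of joint probe_slim between 0.0075 and 0.015 m and contact force between the fingers and probe_slim above 1 N and value of joint probe_thick below 0.003 m), for 0.4 s.
4. the lid is shut and latched (value of joint lid below 0.03 rad and value of joint paddle below 0.1 rad), for 0.2 s.
At the end, for the whole second after the job is handed in: The lid is shut (under 0.03 rad, about 6 mm at the front) with its paddle back at rest (under 0.1 rad), so it is latched; both sensors are home to 3 mm (all of step 4 and value of joint each of probe_thick, probe_slim below 0.003 m); the robot touches nothing.
It fails at once if the thick sensor is pulled with more than 18 N (value of joint probe_thick above 0.015 m).
It fails at once if the slim sensor is pulled with more than 18 N (value of joint probe_slim above 0.015 m).
It fails at once if the jar, the beaker beside the case or a beaker in the tray is shifted by more than 30 mm (distance of any of jar_center, beaker, cup0, cup1 from where it was at the start of the episode above 0.03 m).
It fails at once if the jar or the beaker beside the case is tipped over (angle between any of jar_center, beaker's own z axis and vertical above 0.6 rad).
It also fails if it takes over 72 s, if anything falls off the work surface, if the arm or the gripper's body presses on something with over 40 N, if the wrist force passes 120 N, or if a joint passes its speed limit or range.

### The arm

A 6-joint arm with a two-finger parallel gripper is mounted at the origin on the work surface. World frame = base frame: x ahead of the robot, y to its left, z up, the work surface at z = 0. Lengths are in m, angles in degrees, forces in N, time in s.
With the tool pointing down it reaches from about 0.25 to 0.775 m from the base axis. Payload 4 kg.
Tool frame: the origin (TCP) lies at the very end of the fingers, on their centre line; the grasp point (between the pads) lies 19 mm behind it (robot.hold_point_z is the distance from the TCP to the grasp point, in m); z points along the fingers, y is the direction in which the jaws open and shut (so a half turn about z gives the same grasp; the last joint's range is limited). The gripper opens to 94 mm and grips with 3 to 60 N. Pads are 16 mm wide; open, the fingers measure 119 mm over their backs; the gripper's body (75 mm by 177 mm) begins 78 mm behind the grasp point.
Start: joints at [-79.188, 4.996, 78.535, -0, 96.463, -5.907], TCP at [0.158, -0.527, 0.206] pointing down, gripper open.
Joint ranges: [-177.83, 177.83], [-43.37, 116.18], [15.69, 146.23], [-61.86, 241.86], [9.47, 152.12], [-147.06, 147.06]. Speed limits (degrees/s): [159.86, 159.86, 180, 180, 180, 180].

### API

Orientations are given as [roll, pitch, yaw] about the fixed x, y, z axes, in that order (R = Rz(yaw) Ry(pitch) Rx(roll)).
In Python, from cell import robot, optics gives the robot as it stands. The module is installed in compiled form; this text tells all that it offers.
- The arm moves only by the tool carry_out, never from a script. Its argument "rows" is text: rows parted by semicolons, each of 7 numbers parted by spaces: the shift along the tool's x, y, z in mm, then the turn, a rotation vector about the tool's x, y, z in rad, then the opening in per cent of the stroke, from 0 (shut) to 100 (fully open). In form: tx ty tz rx ry rz jaw; .... A call has 1 to 20 rows; each row is the pose to reach, as a shift and turn from the pose commanded when the call began, along the tool's axes at that moment; what a row does not reach only later rows make up. A row lasts 1/8 s, in which the tool goes at most 62.5 mm and 10.7 degrees, less where a joint would pass 70% of its speed; a pose out of reach is approached as far as the arm can. A call with a gripper value outside its range is refused whole. The fingers move at their own pace and stop on an object; the grip force is fixed at half the most. Time passes only in rows, so rows that repeat a pose let the fingers close. It gives the time, the measured TCP pose, the force and the opening at its end, in the units of the state.
- robot.observe(): the state, without advancing time (a new reading comes with each control period).
- optics.grab_frame(name): name is "scene" or "side" or "wrist"; returns the picture (420x560x3 uint8, red, green, blue); there is no depth.
- optics.calibration(name): a dict with "vfov" (degrees; the focal length in pixels is half the picture's height over the tangent of half this angle, whatever the lens; pixels are square), "cx", "cy" (the principal point, pixels), "origin" and "attitude" of the camera in the world. Camera axes: x right, y down, z forward; pixel columns grow to the right and rows downward; lengths in m; the calibration is good to about 2 mm. A picture is of the moment at which its call begins: read the wrist's pose just before it. calibration takes no time and is no camera call; for the wrist camera it gives the pose at the moment of the call.
- robot.close_job(): hands the job in, once; it reports no verdict.
The state is a dict: "time_s": time; "joints": joint angles; "joint_velocities": joint speeds; "joint_torque": joint torques, N m; "ee_pos": TCP position; "eef_rot": TCP orientation; "force": force on the tool from outside, world axes, zero at the start; "torque": the same for the moment, N m; "finger_gap": finger opening in m.
Only numpy, scipy, OpenCV 4.12 (cv2) and the standard library are available. Lean on these libraries where they do the work, as an engineer would, in place of code of your own. Each camera call takes 0.05 s, during which the arm holds its last target.

## Working session

There is one attempt and no reset: what is moved stays moved. The work goes in short steps, Python scripts to look and compute and a tool call to move; the robot and the scene stay as the last step left them, time stands still between calls to the robot, and variables do not carry over. Pictures are saved under pics/ and viewed, and the job is handed in when it is done.

Besides the shell and the picture viewer there is one more tool, called as a command line: name --argument value ..., lists and objects as JSON in quotes. carry_out: Moves the arm, as the interface text tells. Its arguments: {"type":"object","properties":{"rows":{"type":"string"}},"required":["rows"]}

```bash
mkdir -p pics; ls; python3 - <<'E'
from cell import robot, optics
import cv2
print(robot.observe()); print(robot.hold_point_z)
for n in("scene","side","wrist"):
    c=optics.calibration(n);print(n,c)
    cv2.imwrite(f"pics/{n}0.png",optics.grab_frame(n)[:,:,::-1])
E
```

```text
pics
{'time_s': 0.0, 'joints': array([-7.91883823e+01,  5.03883049e+00,  7.86229576e+01,  1.58153123e-03,
        9.64623615e+01, -5.90597142e+00]), 'joint_velocities': array([-0.05637198,  0.01871018, -0.03956216, -0.07181142, -0.058013  ,
        0.04632823]), 'joint_torque': array([-1.40768825e-03, -3.40189826e+01, -3.02428114e+01,  7.15374621e-02,
        3.29684909e-02, -1.59785732e-04]), 'ee_pos': array([ 0.15812467, -0.52621796,  0.20432265]), 'eef_rot': array([-1.79876671e+02, -1.43380370e-02,  1.67177500e+01]), 'force': array([0.07766159, 0.17174881, 0.28060663]), 'torque': array([-0.00749728, -0.0075819 ,  0.01269683]), 'finger_gap': 0.09400729170612279}
0.0188
scene {'vfov': 44.01551346793658, 'cx': 283.1624169916713, 'cy': 204.6445367289431, 'origin': array([ 1.36977762, -0.55556717,  0.81331806]), 'attitude': array([-1.23231520e+02, -7.63231588e-02,  4.80829494e+01])}
side {'vfov': 52.68051923152498, 'cx': 288.21023164891363, 'cy': 209.5325885368445, 'origin': array([0.01544368, 1.0067924 , 0.86010526]), 'attitude': array([-126.22943675,   -0.7151279 , -144.41155752])}
wrist {'vfov': 69.08043447456203, 'cx': 281.69881707423025, 'cy': 210.78296376349678, 'origin': array([ 0.23232546, -0.50465336,  0.38227684]), 'attitude': array([ 1.64602483e+02,  7.03420716e-02, -7.33450864e+01])}
```

View pics/scene0.png

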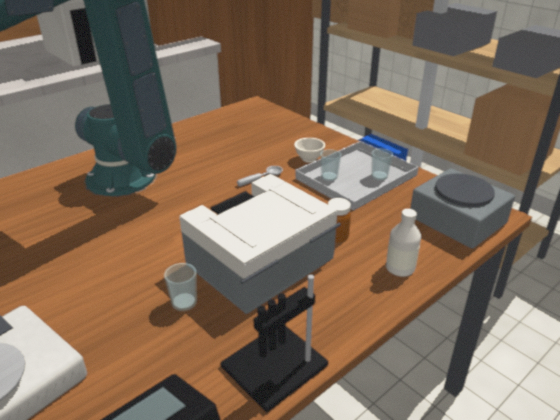

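View pics/side0.png

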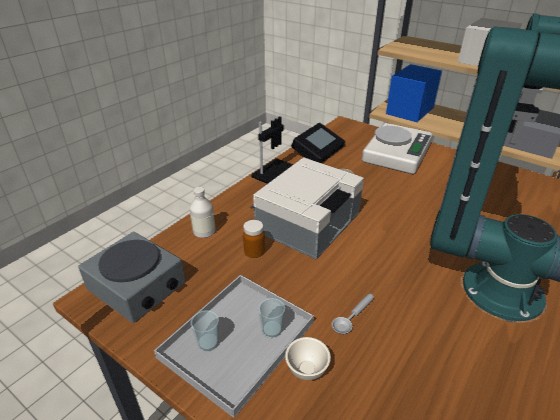

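View pics/wrist0.png

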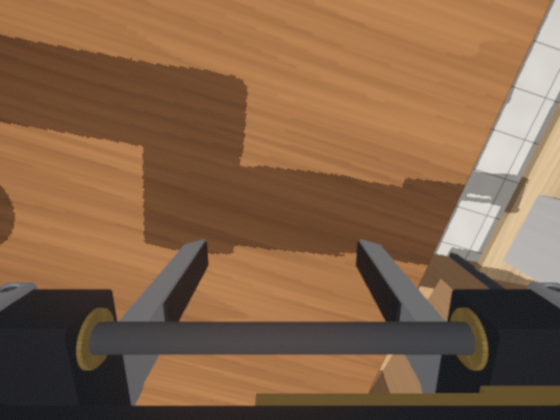

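Scene view: white lid around (260,220) with black paddle at about (235,202), front toward the robot; small beaker at (182,288). Side view: lid (310,195), paddle (335,200), jar (254,240), tray cups at (207,330),(272,317). Enlarging for the lid corners.

```bash
python3 - <<'E'
import cv2
a=cv2.imread("pics/scene0.png")[165:315,160:360];cv2.imwrite("pics/sc_crop.png",cv2.resize(a,None,fx=4,fy=4,interpolation=cv2.INTER_CUBIC))
a=cv2.imread("pics/side0.png")[150:270,230:390];cv2.imwrite("pics/si_crop.png",cv2.resize(a,None,fx=5,fy=5,interpolation=cv2.INTER_CUBIC))
E
```

```text
(no output)
```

View pics/sc_crop.png

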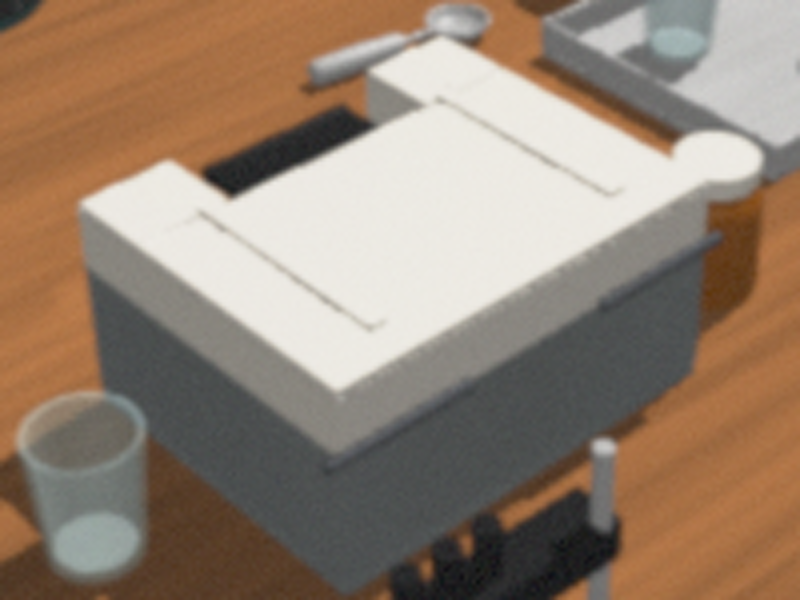

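View pics/si_crop.png

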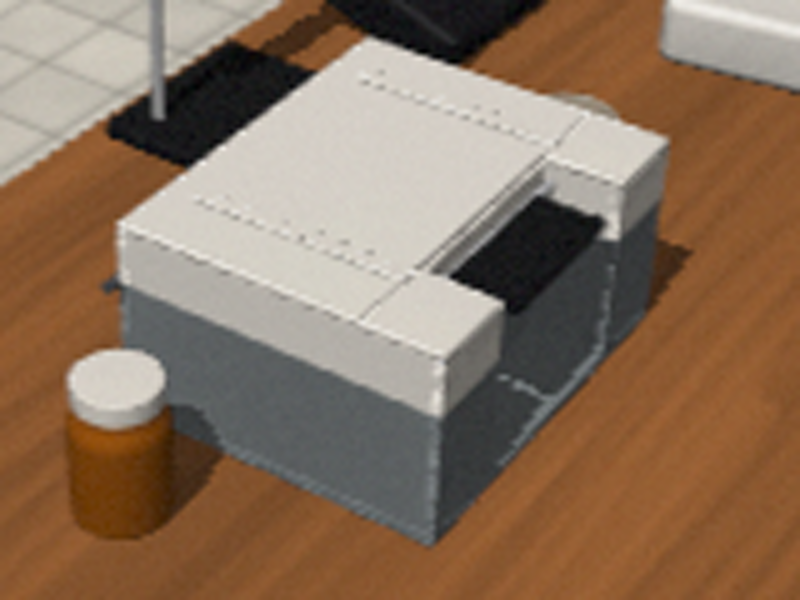

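```bash
cat > h.py <<'E'
import numpy as np, cv2
from scipy.spatial.transform import Rotation as R
from scipy.optimize import least_squares
from cell import robot, optics
def cam(n):
    c=optics.calibration(n); f=210/np.tan(np.radians(c['vfov']/2))
    return dict(f=f,cx=c['cx'],cy=c['cy'],o=np.array(c['origin']),R=R.from_euler('xyz',c['attitude'],degrees=True).as_matrix())
def ray(c,p):
    d=c['R']@np.array([(p[0]-c['cx'])/c['f'],(p[1]-c['cy'])/c['f'],1]); return d/np.linalg.norm(d)
def onz(c,p,z):
    d=ray(c,p); return c['o']+d*(z-c['o'][2])/d[2]
def proj(c,X):
    q=(np.asarray(X)-c['o'])@c['R']; return np.stack([c['cx']+c['f']*q[...,0]/q[...,2],c['cy']+c['f']*q[...,1]/q[...,2]],-1)
def tri(cs,ps):
    A=np.zeros((3,3));b=np.zeros(3)
    for c,p in zip(cs,ps):
        d=ray(c,p);M=np.eye(3)-np.outer(d,d);A+=M;b+=M@c['o']
    return np.linalg.solve(A,b)
def Rw(rpy): return R.from_euler('xyz',rpy,degrees=True)
def grab(n,fn):
    im=optics.grab_frame(n)[:,:,::-1].copy(); cv2.imwrite('pics/'+fn,im); return im
def move(tp,tR,p0,R0):
    "shift mm & rotvec in tool frame of R0"
    return np.round(R0.inv().apply(np.array(tp)-p0)*1000,1), np.round((R0.inv()*tR).as_rotvec(),4)
E
python3 - <<'E'
from h import *
s=cam('scene');d=cam('side')
S=lambda p:(np.array(p))/4+[160-.375,165-.375]
D=lambda p:(np.array(p))/5+[230-.4,150-.4]
loc={'hr':(.11,-.14,.145),'hl':(.11,.14,.145),'fr':(-.12,-.14,.145),'fl':(-.12,.14,.145),'fl0':(-.12,.14,0),'hr0':(.11,-.14,0)}
obs=[(s,'hr',S((340,390))),(s,'hl',S((709,188))),(s,'fr',S((80,205))),(s,'fl',S((440,38))),(s,'hr0',S((345,592))),
(d,'hl',D((118,225))),(d,'hr',D((370,38))),(d,'fr',D((667,140))),(d,'fl',D((437,357))),(d,'fl0',D((432,545)))]
def T(v,X):
    X=np.array(X);c,k=np.cos(v[2]),np.sin(v[2]);return np.array([v[0]+c*X[0]-k*X[1],v[1]+k*X[0]+c*X[1],X[2]])
fun=lambda v:np.concatenate([proj(c,T(v,loc[k]))-p for c,k,p in obs])
r=least_squares(fun,[.6,0,0]);print(r.x,np.degrees(r.x[2]));print(np.round(r.fun.reshape(-1,2),1))
for k in ('hr','hl','fr','fl'):
    ps=[(c,p) for c,kk,p in obs if kk==k]; print(k,tri([a for a,_ in ps],[b for _,b in ps]),T(r.x,loc[k]))
# glassware rough: base/top
print('beaker top',onz(s,S((82,430)),.085),'base',onz(s,S((95,550)),0.003))
print('jar top',onz(d,D((117,375)),.1), 'cups',onz(d,(207,316),.08),onz(d,(272,303),.08))
for c,n in((s,'scene'),(d,'side')): print(n,proj(c,T(r.x,(-.115,0,.125))))
E
```

```text
[0.60250211 0.06384652 0.02176391] 1.2469800131397335
[[-1.   0.2]
 [ 0.2 -2.2]
 [-0.5 -0.9]
 [ 1.  -0.9]
 [ 0.4  1.8]
 [-0.8 -1. ]
 [-0.7 -0.7]
 [ 0.4 -0.6]
 [ 1.1 -0.3]
 [-0.5  0.9]]
hr [ 0.71313742 -0.07147776  0.14341059] [ 0.71552277 -0.07372649  0.145     ]
hl [0.70988107 0.20396648 0.14008257] [0.70942936 0.2062072  0.145     ]
fr [ 0.48626421 -0.07820887  0.14273285] [ 0.48557724 -0.07873179  0.145     ]
fl [0.48125456 0.19956028 0.14305047] [0.47948382 0.2012019  0.145     ]
beaker top [ 0.59219657 -0.15163712  0.085     ] base [ 0.59579586 -0.15581904  0.003     ]
jar top [0.65035436 0.277983   0.1       ] cups [0.53569983 0.58559021 0.08      ] [0.43827914 0.4658064  0.08      ]
scene [229.50661097 200.54715936]
side [340.3764447  202.16922147]
```

```bash
cat >> h.py <<'E'
CX,CY,YAW=0.6025,0.0638,1.25
Rc=R.from_euler('z',YAW,degrees=True)
def W(p): return np.array([CX,CY,0])+Rc.apply(np.array(p)/1000)   # case mm -> world m
def C(p): return Rc.inv().apply(np.array(p)-np.array([CX,CY,0]))*1000
def tool(a,flip=0): # a = deg below horizontal, pointing to far side
    return R.from_euler('xyz',[180,-(90-a),YAW],degrees=True)*R.from_euler('z',flip,degrees=True)
def zn(a):
    a=np.radians(a); return np.array([np.cos(a),0,-np.sin(a)]),np.array([np.sin(a),0,np.cos(a)])
def state(q=False):
    o=robot.observe(); p=np.array(o['ee_pos']);r=Rw(o['eef_rot'])
    if not q: print('t',o['time_s'],'case tcp',np.round(C(p),1),'rpy',np.round(o['eef_rot'],2),'F',np.round(Rc.inv().apply(o['force']),2),'gap',round(o['finger_gap']*1000,1),'J',np.round(o['joints'],1))
    return p,r
def lip(th,p):
    rot=lambda v,a:np.array([v[0]*np.cos(a)+v[1]*np.sin(a),-v[0]*np.sin(a)+v[1]*np.cos(a)])
    v=np.array([-180,25])+rot(np.array([-45,0]),p); v=rot(v,th)
    return np.array([110+v[0],0,100+v[1]])
def row(tp,tR,p0,R0,jaw): 
    s,r=move(tp,tR,p0,R0); return ' '.join(f'{x:.1f}' for x in s)+' '+' '.join(f'{x:.3f}' for x in r)+f' {jaw}'
E
python3 - <<'E'
from h import *
p0,R0=state()
z,n=zn(45); L=lip(0,0); T=L-22*n+18*z
print(L,T, row(W(T-100*z),tool(45),p0,R0,0), lip(0,.5),lip(1.17,.5))
E
```

```text
t 0.15 case tcp [-457.1 -580.3  204.6] rpy [-1.799e+02 -1.000e-02  1.672e+01] F [0.34 0.11 0.05] gap 93.6 J [-79.2   5.   78.6  -0.   96.5  -5.9]
[-115.    0.  125.] [-117.82842712    0.           96.71572875] 413.7 -487.6 38.0 -0.108 0.781 0.255 0 [-109.49121529    0.          146.57414924] [ 67.24830841   0.         320.26765044]
```

carry_out --rows "207 -244 0 -0.054 0.39 0.128 0;207 -244 0 -0.054 0.39 0.128 0;207 -244 0 -0.054 0.39 0.128 0;207 -244 0 -0.054 0.39 0.128 0;207 -244 0 -0.054 0.39 0.128 0;207 -244 0 -0.054 0.39 0.128 0;414 -488 38 -0.108 0.781 0.255 0;414 -488 38 -0.108 0.781 0.255 0;414 -488 38 -0.108 0.781 0.255 0;414 -488 38 -0.108 0.781 0.255 0;414 -488 38 -0.108 0.781 0.255 0;414 -488 38 -0.108 0.781 0.255 0;414 -488 38 -0.108 0.781 0.255 0;414 -488 38 -0.108 0.781 0.255 0"

```text
time_s: 1.9
ee_pos: [0.439, 0.0711, 0.1636]
eef_rot: [179.3, -44.2, 1.8]
force: [-0.1, -0.0, -0.2]
finger_gap: 0.0001
```

```bash
python3 - <<'E'
from h import *
state()
for X in ((-115,0,125),(-120,75,145),(-120,-75,145)): print(proj(cam('wrist'),W(X)))
grab('wrist','w1.png');a=grab('side','s1.png')[130:250,250:410]
cv2.imwrite('pics/s1c.png',cv2.resize(a,None,fx=5,fy=5,interpolation=cv2.INTER_CUBIC))
E
```

```text
t 1.9 case tcp [-163.3   10.9  163.6] rpy [179.33 -44.16   1.78] F [-0.06 -0.04 -0.23] gap 0.1 J [  3.2 -43.2 129.1  -2.2  50.   92.4]
[294.0149049  213.98289569]
[195.29494823 206.84520785]
[394.83910174 207.72735616]
```

View pics/w1.png

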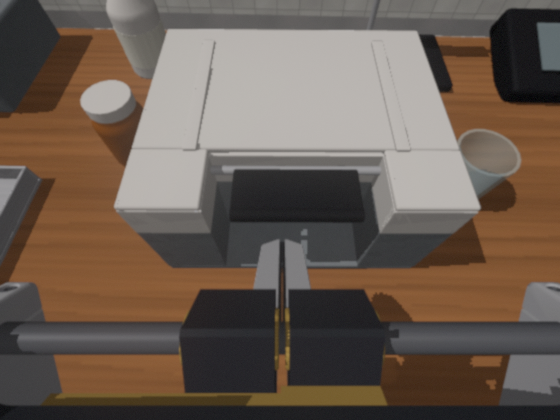

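View pics/s1c.png

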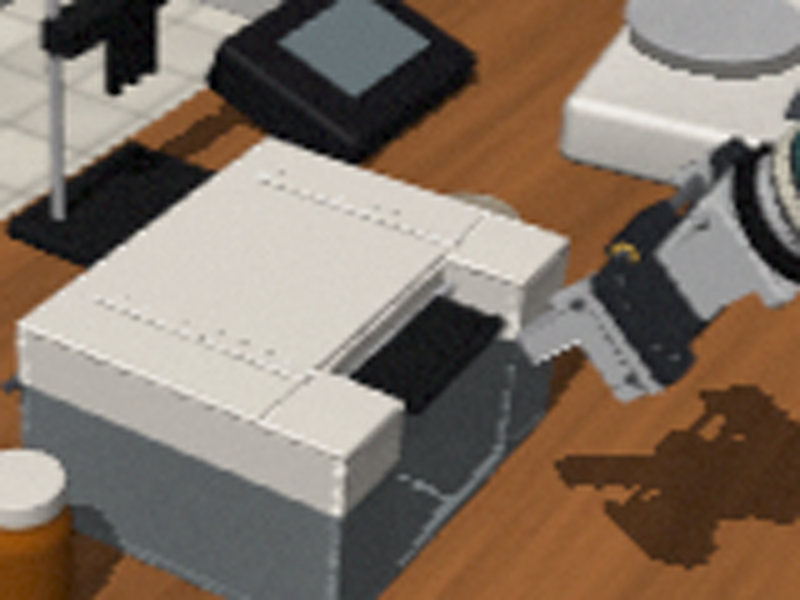

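Wrist view: lip centre at about (297,214), predicted (294,214); fingers left of the middle at (282,245). The case pose agrees. The arm is at its J2 limit, so I drop lower, then insert.

```bash
python3 - <<'E'
from h import *
p0,R0=state()
for T in ((-163,0,135),(-150,-1,129),(-118,-1,97)): print(row(W(T),tool(45),p0,R0,0))
E
```

```text
t 2.0 case tcp [-163.1    9.8  163.7] rpy [179.33 -44.15   1.71] F [-0.33  0.19  0.47] gap 0.1 J [  3.  -43.2 129.1  -2.   50.   92.2]
-19.9 9.6 20.7 0.006 0.015 0.006 0
-14.8 10.5 34.1 0.006 0.015 0.006 0
-14.1 10.2 79.4 0.006 0.015 0.006 0
```

carry_out --rows "-14 9 25 0 0 0 0;-14 9 25 0 0 0 0;-14 9 25 0 0 0 0"

```text
time_s: 2.38
ee_pos: [0.4474, 0.0577, 0.137]
eef_rot: [179.4, -44.2, 1.2]
force: [-0.2, -0.0, 0.0]
finger_gap: 0.0008
```

```bash
python3 - <<'E'
from h import *
p0,R0=state()
for T in ((-163,0,135),(-150,-1,129),(-118,-1,97)): print(row(W(T),tool(45),p0,R0,0))
E
```

```text
t 2.375 case tcp [-155.2   -2.7  137. ] rpy [179.39 -44.22   1.22] F [-0.15 -0.04  0.  ] gap 0.8 J [-1.000e-01 -4.140e+01  1.315e+02  4.000e-01  4.570e+01  8.870e+01]
-7.0 -2.6 -4.0 0.011 0.014 -0.000 0
-1.8 -1.8 9.4 0.011 0.014 -0.000 0
-1.2 -2.3 54.6 0.011 0.014 -0.000 0
```

carry_out --rows "-3 -2 10 0.01 0.014 0 0;-3 -2 30 0.01 0.014 0 0;-1.5 -2 45 0.01 0.014 0 0;-1.5 -2 55 0.01 0.014 0 0;-1.5 -2 55 0.01 0.014 0 0"

```text
time_s: 3.0
ee_pos: [0.4844, 0.0611, 0.0959]
eef_rot: [180.0, -45.0, 1.3]
force: [-1.0, -0.6, -0.3]
finger_gap: 0.0003
```

```bash
python3 - <<'E'
from h import *
state()
grab('wrist','w2.png')
a=grab('side','s2.png')[130:250,250:410]
cv2.imwrite('pics/s2c.png',cv2.resize(a,None,fx=5,fy=5,interpolation=cv2.INTER_CUBIC))
E
```

```text
t 3.0 case tcp [-118.2   -0.2   95.9] rpy [179.97 -44.96   1.34] F [-1.02 -0.54 -0.33] gap 0.3 J [ -0.3 -31.8 132.3   2.   34.6  87.2]
```

View pics/w2.png

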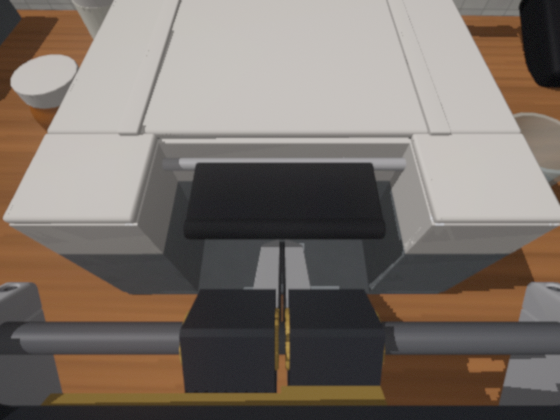

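View pics/s2c.png

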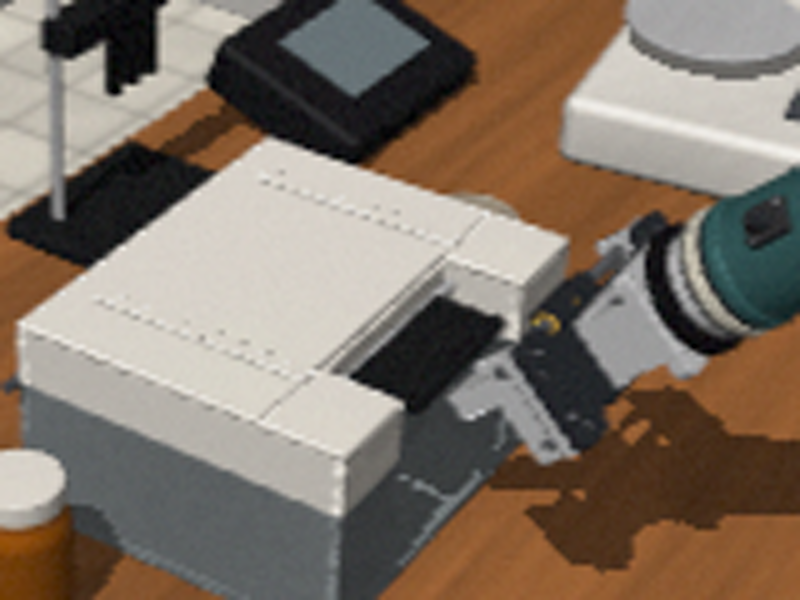

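Fingertips are under the lip (lip's edge at (283,236), tips hidden below it). Compute the lift.

```bash
cat > lift.py <<'E'
from h import *
import sys
def pose(th,p,s=18,off=14,y=-1):
    a=45+40*th/1.2; z,n=zn(a); L=lip(th,p); L[1]=y
    return W(L-off*n+s*z),tool(a)
if __name__=='__main__':
    p0,R0=state()
    for g in sys.argv[1:]:
        th,p=map(float,g.split(',')); print(row(*pose(th,p),p0,R0,0)+';')
E
python3 lift.py 0,0 0,.15 0,.3 0,.45 0.03,.5 0.07,.5 .12,.5 .18,.5 .25,.5
```

```text
t 3.1 case tcp [-118.1   -0.    96.6] rpy [179.97 -45.04   1.37] F [0.06 0.2  0.33] gap 0.7 J [ -0.3 -31.9 132.3   2.   34.6  87.2]
8.3 1.0 0.1 -0.001 -0.001 0.002 0;
13.4 1.0 -4.3 -0.001 -0.001 0.002 0;
19.1 1.0 -7.8 -0.001 -0.001 0.002 0;
25.3 1.0 -10.5 -0.001 -0.001 0.002 0;
32.9 1.0 -15.0 -0.001 -0.018 0.002 0;
40.2 1.0 -19.9 -0.001 -0.042 0.002 0;
49.7 1.0 -25.5 -0.001 -0.071 0.002 0;
61.3 1.0 -31.6 -0.001 -0.105 0.002 0;
75.4 1.1 -37.8 -0.001 -0.146 0.002 0;
```

carry_out --rows "8.5 1 0 0 0 0 0;13.5 1 -4 0 0 0 0;19 1 -8 0 0 0 0;25 1 -10.5 0 0 0 0;33 1 -15 0 -0.018 0 0;40 1 -20 0 -0.042 0 0;50 1 -25.5 0 -0.071 0 0;50 1 -25.5 0 -0.071 0 0"

```text
time_s: 4.1
ee_pos: [0.4996, 0.0608, 0.1476]
eef_rot: [180.0, -40.5, 1.4]
force: [-7.9, -0.9, -0.8]
finger_gap: 0.0003
```

```bash
python3 lift.py .12,.5 .2,.5 .28,.5 .36,.5 .44,.5 .52,.5 .6,.5 .68,.5 .76,.5 .84,.5 .92,.5 1,.5 1.06,.5 1.12,.5 1.16,.5; python3 - <<'E'
from h import *
grab('wrist','w3.png')
a=grab('side','s3.png')[130:250,250:410]
cv2.imwrite('pics/s3c.png',cv2.resize(a,None,fx=5,fy=5,interpolation=cv2.INTER_CUBIC))
E
```

```text
t 4.1 case tcp [-102.9   -0.7  147.6] rpy [179.97 -40.53   1.4 ] F [-7.93 -0.69 -0.84] gap 0.3 J [ -0.2 -29.6 122.8   1.4  46.2  87.8]
2.8 0.3 -0.4 -0.001 0.008 0.002 0;
17.7 0.3 -9.6 -0.001 -0.038 0.002 0;
33.4 0.3 -17.5 -0.001 -0.085 0.002 0;
49.5 0.3 -24.2 -0.001 -0.132 0.002 0;
66.2 0.4 -29.4 -0.001 -0.178 0.002 0;
83.2 0.4 -33.4 -0.001 -0.225 0.002 0;
100.4 0.4 -35.9 -0.001 -0.271 0.002 0;
117.7 0.5 -37.0 -0.001 -0.318 0.002 0;
135.0 0.5 -36.7 -0.001 -0.364 0.002 0;
152.3 0.5 -35.0 -0.001 -0.411 0.002 0;
169.3 0.6 -32.0 -0.001 -0.457 0.002 0;
186.0 0.6 -27.5 -0.001 -0.504 0.002 0;
198.2 0.6 -23.3 -0.001 -0.539 0.002 0;
210.1 0.7 -18.4 -0.001 -0.574 0.002 0;
217.9 0.7 -14.7 -0.001 -0.597 0.002 0;
```

View pics/s3c.png

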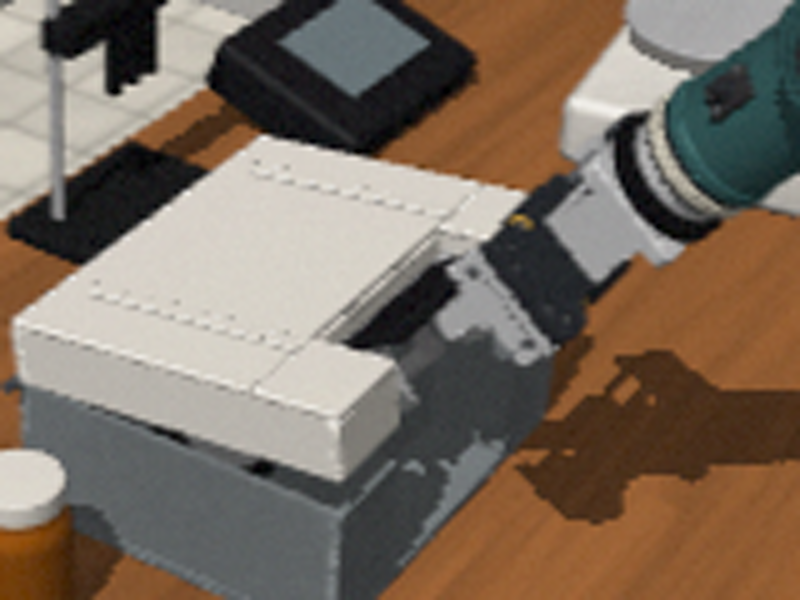

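The lid has unlatched and risen (front corner gap visible). Continue, with slightly less depth.

carry_out --rows "5 0 -5 0 0 0 0;18 0 -13 0 -0.038 0 0;33 0 -21 0 -0.085 0 0;49 0 -27 0 -0.132 0 0;66 0 -32.5 0 -0.178 0 0;83 0 -36.5 0 -0.225 0 0;100 0 -39 0 -0.271 0 0;118 0 -40 0 -0.318 0 0;118 0 -40 0 -0.318 0 0"

```text
time_s: 5.32
ee_pos: [0.5662, 0.0622, 0.259]
eef_rot: [180.0, -22.9, 1.4]
force: [-3.0, 0.1, 1.2]
finger_gap: 0.0008
```

```bash
python3 lift.py .6,.5 .68,.5 .76,.5 .84,.5 .92,.5 1,.5 1.06,.5 1.12,.5 1.16,.5 1.2,.5; python3 - <<'E'
from h import *
grab('side','s4.png')
E
```

```text
t 5.325 case tcp [-36.4  -0.8 259. ] rpy [179.97 -22.9    1.36] F [-3.05  0.15  1.23] gap 0.8 J [  0.3 -10.2  90.2   0.4  77.1  89. ]
-19.8 0.2 12.0 -0.000 0.037 0.002 0;
-3.7 0.2 5.7 -0.000 -0.010 0.002 0;
13.0 0.3 0.7 -0.000 -0.057 0.002 0;
29.9 0.3 -2.9 -0.000 -0.103 0.002 0;
47.0 0.3 -5.1 -0.000 -0.150 0.002 0;
64.2 0.4 -5.9 -0.000 -0.196 0.002 0;
77.2 0.4 -5.6 -0.000 -0.231 0.002 0;
90.0 0.4 -4.5 -0.000 -0.266 0.002 0;
98.5 0.4 -3.4 -0.000 -0.289 0.002 0;
107.0 0.4 -1.9 -0.000 -0.312 0.002 0;
```

View pics/s4.png

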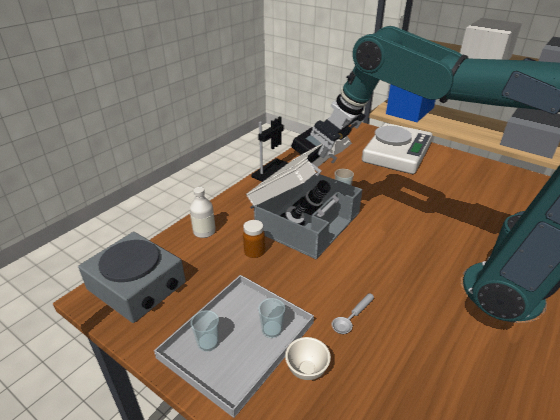

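Side view: lid about 40° open, sensors visible at (315,190). Continue to full open.

carry_out --rows "13 0 1 0 -0.057 0 0;30 0 -3 0 -0.103 0 0;47 0 -5 0 -0.15 0 0;64 0 -6 0 -0.196 0 0;77 0 -6 0 -0.231 0 0;90 0 -5 0 -0.266 0 0;98 0 -4 0 -0.289 0 0;98 0 -4 0 -0.289 0 0;98 0 -4 0 -0.289 0 0"

```text
time_s: 6.5
ee_pos: [0.6526, 0.0644, 0.2995]
eef_rot: [180.0, -6.3, 1.4]
force: [-4.3, 0.4, 3.2]
finger_gap: 0.0006
```

```bash
python3 lift.py 1.12,.5 1.16,.5 1.2,.5; python3 - <<'E'
from h import *
a=grab('side','s5.png')[100:265,210:400]
cv2.imwrite('pics/s5c.png',cv2.resize(a,None,fx=3.6,fy=3.6,interpolation=cv2.INTER_CUBIC))
grab('wrist','w5.png')
E
```

```text
t 6.5 case tcp [ 50.1  -0.5 299.5] rpy [179.97  -6.25   1.36] F [-4.3   0.48  3.22] gap 0.6 J [  0.7  14.   57.9   0.  101.9  89.3]
-5.4 0.5 0.7 0.000 0.025 0.002 0;
3.1 0.5 -0.6 0.000 0.001 0.002 0;
11.7 0.5 -1.6 0.000 -0.022 0.002 0;
```

View pics/s5c.png

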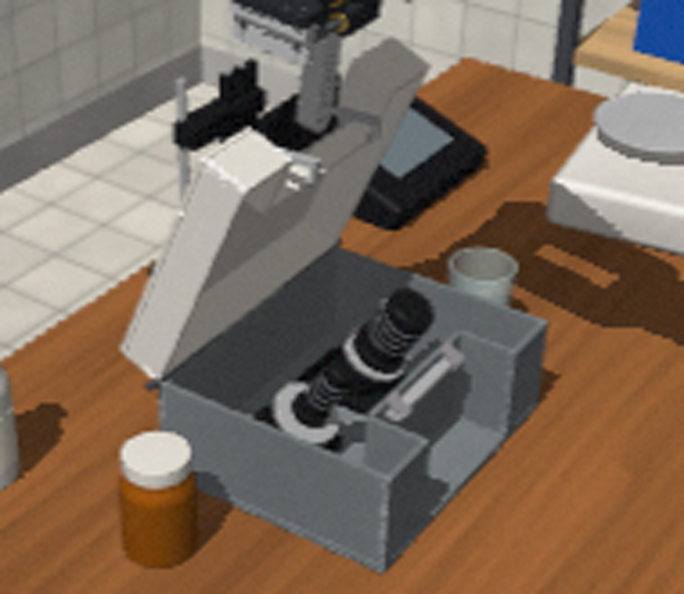

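View pics/w5.png

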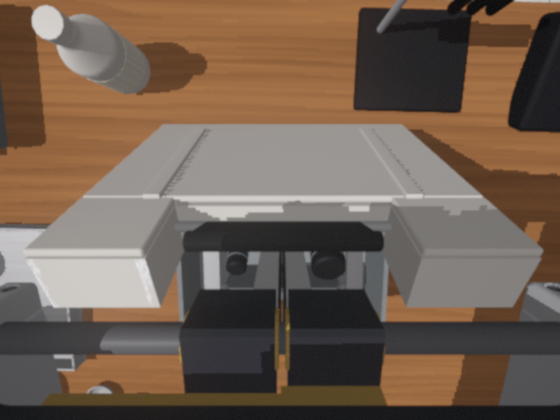

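Wrist view: slim head at (237,262) on the left, thick at (328,262) on the right. Push a bit further toward the stop.

carry_out --rows "5 0 -1 0 -0.012 0 0;10 0 -1 0 -0.022 0 0;10 0 -1 0 -0.022 0 0;10 0 -1 0 -0.022 0 0"

```text
time_s: 7.1
ee_pos: [0.6613, 0.0646, 0.3009]
eef_rot: [180.0, -4.7, 1.4]
force: [-10.2, -1.0, 4.9]
finger_gap: 0.0006
```

```bash
python3 - <<'E'
from h import *
state()
d=cam('side')
def rot(v,a):return np.array([v[0]*np.cos(a)+v[1]*np.sin(a),-v[0]*np.sin(a)+v[1]*np.cos(a)])
for th in (1.0,1.1,1.2):
    for v in ((-230,45),(-230,0)):
        q=rot(np.array(v,float),th); print(th,v,(proj(d,W((110+q[0],140,100+q[1])))-[210,100])*3.6)
a=grab('side','s6.png')[100:265,210:400]
cv2.imwrite('pics/s6c.png',cv2.resize(a,None,fx=3.6,fy=3.6,interpolation=cv2.INTER_CUBIC))
E
```

```text
t 7.1 case tcp [ 58.8  -0.5 300.9] rpy [179.97  -4.66   1.36] F [-10.22  -0.74   4.86] gap 0.6 J [  0.7  16.6  54.4   0.  104.3  89.3]
1.0 (-230, 45) [235.90288456 181.73740924]
1.0 (-230, 0) [277.65967533 225.25384021]
1.1 (-230, 45) [211.66496482 164.42956052]
1.1 (-230, 0) [255.63951475 203.93376318]
1.2 (-230, 45) [187.04893202 149.76862945]
1.2 (-230, 0) [232.58336628 184.75166511]
```

View pics/s6c.png

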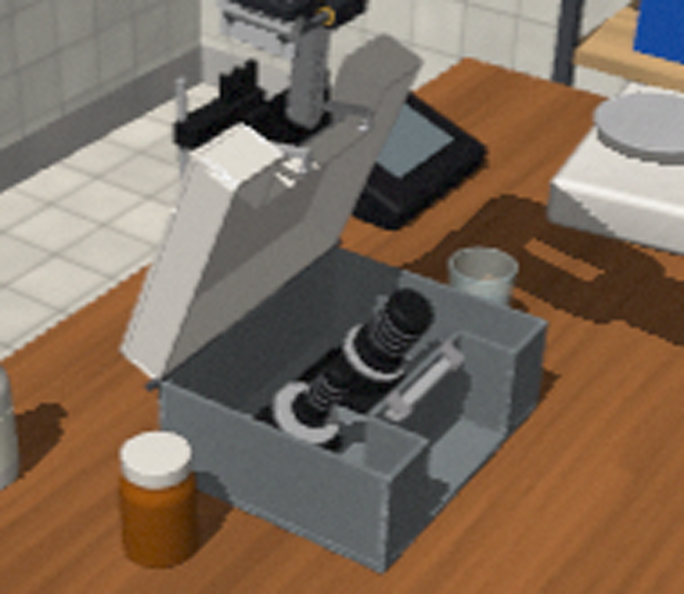

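```bash
python3 - <<'E'
from h import *
d=cam('side')
print(C(onz(d,(210+410/3.6,100+303/3.6),.123)))
for x in (-60,-40,-20,0):
  for y in (-58,58): print(x,y,(proj(d,W((x-14.5,y,123)))-[210,100])*3.6)
p0,R0=state()
for T,a in (((0,0,305),75),((-120,0,300),60)): print(row(W(T),tool(a),p0,R0,0))
E
```

```text
[-22.16324744 -60.26553006 123.        ]
-60 -58 [460.34219258 322.98223857]
-60 58 [391.9753102 386.4867002]
-40 -58 [440.39765175 315.69854683]
-40 58 [371.29137623 378.30601894]
-20 -58 [420.71767918 308.51147469]
-20 58 [350.89853715 370.24046831]
0 -58 [401.29704522 301.41911231]
0 58 [330.79069083 362.28763487]
t 7.15 case tcp [ 58.8  -0.4 300.9] rpy [179.98  -4.66   1.36] F [-10.27   0.3    5.12] gap 0.1 J [  0.7  16.6  54.4   0.  104.3  89.3]
-58.3 -0.6 -8.9 0.000 0.180 0.002 0
-178.3 -0.8 -13.7 -0.000 0.442 0.002 0
```

carry_out --rows "-30 0 -3 0 0.06 0 0;-60 0 -9 0 0.18 0 0;-110 0 -11 0 0.3 0 0;-160 0 -13 0 0.44 0 0;-178 0 -13 0 0.44 0 100;-178 0 -13 0 0.44 0 100;-178 0 -13 0 0.44 0 100;-178 0 -13 0 0.44 0 100"

```text
time_s: 8.15
ee_pos: [0.4865, 0.0603, 0.2985]
eef_rot: [180.0, -30.1, 1.4]
force: [-0.3, -0.1, -0.2]
finger_gap: 0.0368
```

```bash
python3 - <<'E'
from h import *
state()
w=cam('wrist')
ax=np.array([-.5,0,.866])
for y in (-58,58):
  g=np.array([-8,y,98]); print(y,proj(w,W(g+29*ax)),proj(w,W(g)),proj(w,W(g-32*ax)))
grab('wrist','w7.png')
a=grab('side','s7.png')[100:265,210:400]
cv2.imwrite('pics/s7c.png',cv2.resize(a,None,fx=3.6,fy=3.6,interpolation=cv2.INTER_CUBIC))
E
```

```text
t 8.15 case tcp [-116.    -0.9  298.5] rpy [179.98 -30.09   1.36] F [-0.35 -0.11 -0.22] gap 36.8 J [ -0.1 -26.   99.5   0.7  76.5  88.6]
-58 [326.41459636 195.53523041] [323.37389899 190.9171815 ] [320.4630723  186.49637327]
58 [234.56120628 195.45681465] [237.73738102 190.84286932] [240.77778606 186.42615306]
```

View pics/w7.png

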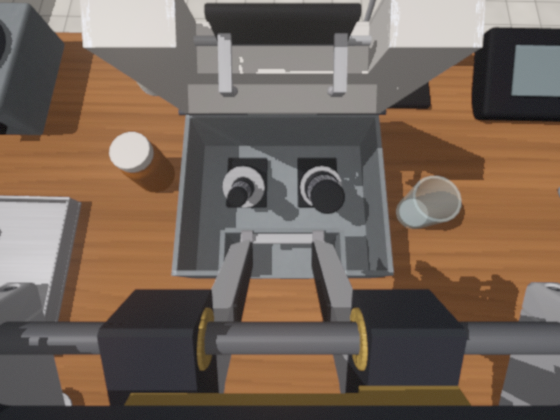

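View pics/s7c.png

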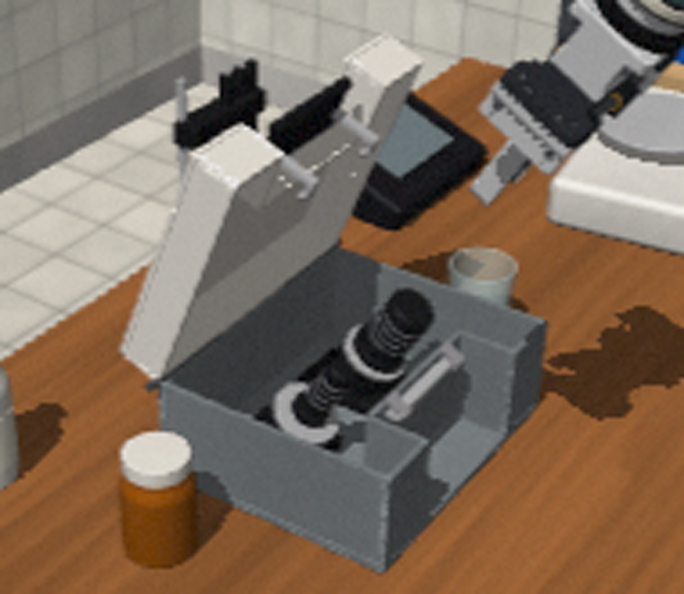

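```bash
python3 - <<'E'
import cv2
a=cv2.imread('pics/w7.png')[140:240,200:370]
a=cv2.convertScaleAbs(a,alpha=1.6,beta=10)
cv2.imwrite('pics/w7c.png',cv2.resize(a,None,fx=4.7,fy=4.7,interpolation=cv2.INTER_CUBIC))
E
```

```text
(no output)
```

View pics/w7c.png

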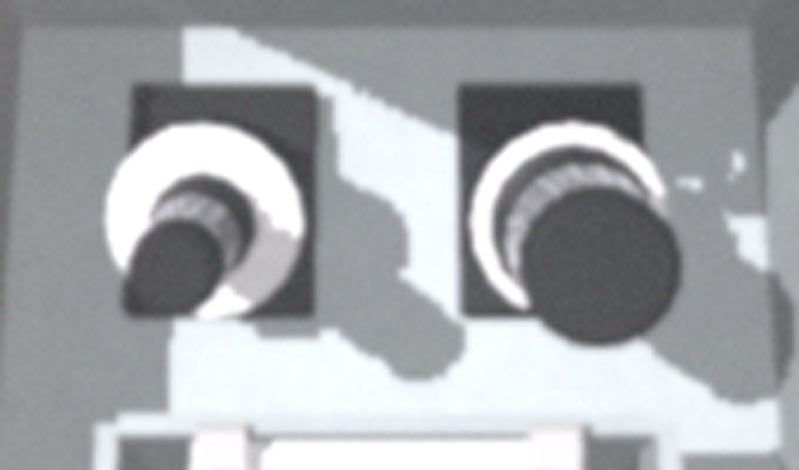

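```bash
python3 - <<'E'
from h import *
w=cam('wrist')
for p in ((327.5,196.4),(236.8,197)): print(C(onz(w,p,.1231))+[14.5,0,0])
E
```

```text
[ -9.90475091 -59.20433509 123.1       ]
[-10.80276502  55.05735063 123.1       ]
```

```bash
python3 - <<'E'
from h import *
p0,R0=state()
z,n=zn(60)
G=np.array([-9,-59.7,98])
for s in (-80,-30,0): print(row(W(G+(18.8+s)*z),tool(60),p0,R0,80))
E
```

```text
t 8.25 case tcp [-116.5   -0.9  298.1] rpy [179.98 -30.04   1.36] F [ 0.15  0.5  -0.25] gap 45.0 J [ -0.1 -26.1  99.5   0.7  76.5  88.6]
-7.2 58.9 165.8 -0.001 -0.001 0.002 80
-7.2 58.9 215.8 -0.001 -0.001 0.002 80
-7.2 58.9 245.8 -0.001 -0.001 0.002 80
```

carry_out --rows "-7 59 20 0 0 0 80;-7 59 60 0 0 0 80;-7 59 100 0 0 0 80;-7 59 140 0 0 0 80;-7 59 166 0 0 0 80;-7 59 166 0 0 0 80;-7 59 166 0 0 0 80"

```text
time_s: 9.12
ee_pos: [0.564, 0.0031, 0.1522]
eef_rot: [180.0, -30.2, 1.4]
force: [-0.7, -0.4, 0.4]
finger_gap: 0.0751
```

```bash
python3 - <<'E'
from h import *
p0,R0=state()
z,n=zn(60)
G=np.array([-9,-59.7,98])
for s in (-80,-30,0): print(row(W(G+(18.8+s)*z),tool(60),p0,R0,80))
print(proj(cam('wrist'),W(G-29*z)))
grab('wrist','w8.png')
a=grab('side','s8.png')[60:250,210:430]
cv2.imwrite('pics/s8c.png',cv2.resize(a,None,fx=3.1,fy=3.1,interpolation=cv2.INTER_CUBIC))
E
```

```text
t 9.125 case tcp [-39.8 -59.8 152.2] rpy [179.97 -30.17   1.38] F [-0.66 -0.41  0.38] gap 75.1 J [ -8.5 -14.  107.7   5.9  56.6  78.2]
-0.4 -0.1 1.1 -0.001 -0.003 0.002 80
-0.5 -0.1 51.1 -0.001 -0.003 0.002 80
-0.6 -0.1 81.1 -0.001 -0.003 0.002 80
[280.86194829 235.66720987]
```

View pics/w8.png

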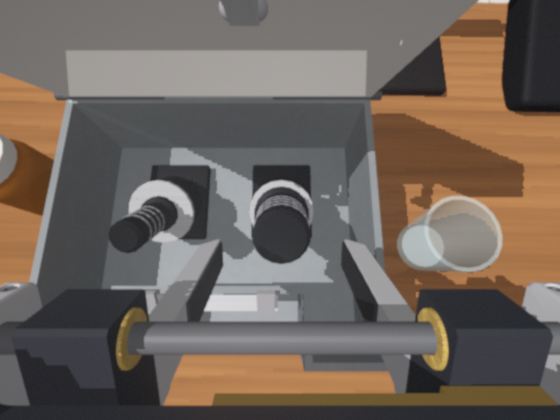

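View pics/s8c.png

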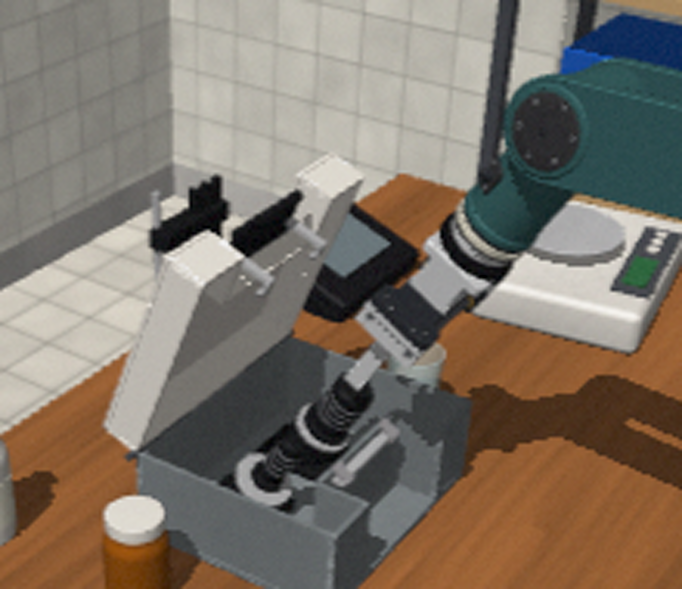

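Wrist view: thick head's end at (281,234), predicted (281,236), centred between the jaws. Side view shows good clearance. Advance and grip.

carry_out --rows "-0.5 0 25 0 0 0 80;-0.5 0 50 0 0 0 80;-0.5 0 70 0 0 0 80;-0.5 0 81 0 0 0 80;-0.5 0 81 0 0 0 80;-0.5 0 81 0 0 0 80"

```text
time_s: 9.98
ee_pos: [0.604, 0.004, 0.0822]
eef_rot: [180.0, -30.2, 1.4]
force: [0.1, 0.3, -0.1]
finger_gap: 0.0753
```

```bash
python3 - <<'E'
from h import *
p,r=state();z,n=zn(60);print(C(p)-18.8*z)
grab('wrist','w9.png')
E
```

```text
t 9.975 case tcp [  0.2 -59.8  82.2] rpy [179.96 -30.22   1.38] F [ 0.08  0.29 -0.06] gap 75.3 J [ -7.6  -4.9 108.5   6.1  46.7  78. ]
[ -9.24950842 -59.76840565  98.47597258]
```

View pics/w9.png

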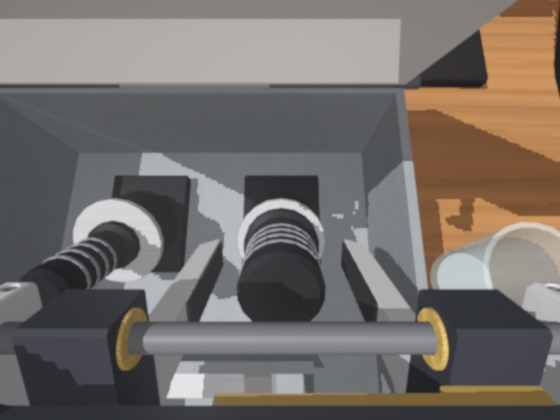

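Head centred between the jaws (x≈281). Close (44 mm is about 47%; command 30).

carry_out --rows "0 0 0 0 0 0 30;0 0 0 0 0 0 30;0 0 0 0 0 0 30;0 0 0 0 0 0 30;0 0 0 0 0 0 30"

```text
time_s: 10.65
ee_pos: [0.6034, 0.0045, 0.0809]
eef_rot: [-180.0, -30.1, 1.4]
force: [-0.7, 1.8, 1.1]
finger_gap: 0.0438
```

```bash
python3 - <<'E'
from h import *
state()
E
```

```text
t 10.65 case tcp [ -0.4 -59.3  80.9] rpy [-179.98  -30.1     1.36] F [-0.7   1.82  1.15] gap 43.8 J [ -7.6  -4.9 108.5   6.2  46.7  78. ]
```

carry_out --rows "0 0 -2 0 0 0 30;0 0 -4 0 0 0 30;0 0 -6 0 0 0 30;0 0 -6 0 0 0 30"

```text
time_s: 11.15
ee_pos: [0.6006, 0.0044, 0.0856]
eef_rot: [-180.0, -30.1, 1.3]
force: [5.6, 3.3, -4.3]
finger_gap: 0.0437
```

```bash
python3 - <<'E'
from h import *
p,r=state();o=robot.observe();print(r.inv().apply(o['force']))
E
```

```text
t 11.15 case tcp [ -3.2 -59.4  85.6] rpy [-179.98  -30.13    1.35] F [ 5.68  3.17 -4.29] gap 43.7 J [ -7.6  -5.6 108.6   6.2  47.3  78. ]
[ 2.76389998 -3.15793337  6.56213772]
```

carry_out --rows "0 0 -2 0 0 0 30;0 0 -4 0 0 0 30;0 0 -4.7 0 0 0 30;0 0 -4.7 0 0 0 30"

```text
time_s: 11.65
ee_pos: [0.5985, 0.0043, 0.0892]
eef_rot: [-180.0, -30.1, 1.3]
force: [9.9, 3.3, -8.1]
finger_gap: 0.0439
```

```bash
python3 - <<'E'
from h import *
p,r=state();o=robot.observe();print(r.inv().apply(o['force']))
E
```

```text
t 11.65 case tcp [ -5.3 -59.4  89.2] rpy [-179.97  -30.14    1.34] F [ 9.96  3.1  -8.1 ] gap 43.9 J [ -7.7  -6.1 108.6   6.1  47.8  78. ]
[ 4.5525257  -3.07868394 12.00933735]
```

12.0 N along the axis, drawn about 9.6 mm. Hold.

carry_out --rows "0 0 0 0 0 0 30;0 0 0 0 0 0 30;0 0 0 0 0 0 30;0 0 0 0 0 0 30;0 0 0 0 0 0 30"

```text
time_s: 12.28
ee_pos: [0.5986, 0.0043, 0.0891]
eef_rot: [-180.0, -30.1, 1.3]
force: [9.7, 2.5, -7.8]
finger_gap: 0.0434
```

```bash
python3 - <<'E'
from h import *
p,r=state();o=robot.observe();print(r.inv().apply(o['force']))
E
```

```text
t 12.275 case tcp [ -5.2 -59.4  89.1] rpy [-179.97  -30.14    1.33] F [ 9.73  2.3  -7.8 ] gap 43.4 J [ -7.7  -6.  108.6   6.1  47.8  78. ]
[ 4.50064932 -2.28097332 11.63286824]
```

Held. Return home by 10.7 mm, open, back out 85 mm.

carry_out --rows "0 0 4 0 0 0 30;0 0 8 0 0 0 30;0 0 10.5 0 0 0 30;0 0 10.5 0 0 0 30;0 0 10.5 0 0 0 80;0 0 10.5 0 0 0 80;0 0 10.5 0 0 0 80;0 0 10.5 0 0 0 80;0 0 -10 0 0 0 80;0 0 -40 0 0 0 80;0 0 -75 0 0 0 80;0 0 -75 0 0 0 80;0 0 -75 0 0 0 80"

```text
time_s: 13.9
ee_pos: [0.5602, 0.0031, 0.1538]
eef_rot: [180.0, -30.0, 1.4]
force: [-0.1, 0.1, -0.8]
finger_gap: 0.0754
```

```bash
python3 - <<'E'
from h import *
p0,R0=state()
z,n=zn(60)
G=np.array([-9,56.3,98])
for s in (-85,-80,-30,0): print(row(W(G+(18.8+s)*z),tool(60),p0,R0,80))
grab('wrist','w10.png')
E
```

```text
t 13.9 case tcp [-43.6 -59.7 153.8] rpy [179.98 -30.03   1.36] F [-0.13  0.13 -0.8 ] gap 75.4 J [ -8.6 -14.5 107.9   5.9  57.1  78.1]
2.3 -116.0 -0.5 -0.001 -0.001 0.002 80
2.3 -116.0 4.5 -0.001 -0.001 0.002 80
2.3 -116.0 54.5 -0.001 -0.001 0.002 80
2.2 -116.0 84.5 -0.001 -0.001 0.002 80
```

View pics/w10.png

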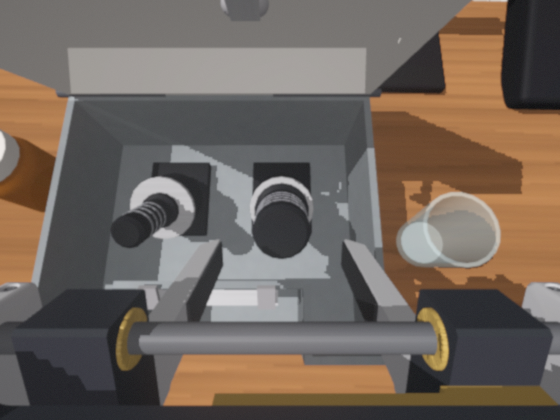

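Thick sensor home (same look as before, end at (281,230)). Move over the slim one.

carry_out --rows "1 -40 -3 0 0 0 80;2 -90 -3 0 0 0 80;2.3 -116 0 0 0 0 80;2.3 -116 0 0 0 0 80;2.3 -116 0 0 0 0 80"

```text
time_s: 14.58
ee_pos: [0.5594, 0.1187, 0.1545]
eef_rot: [179.9, -30.0, 1.4]
force: [-0.8, -0.3, 1.1]
finger_gap: 0.0754
```

```bash
python3 - <<'E'
from h import *
p0,R0=state()
z,n=zn(60)
G=np.array([-9,56.3,98])
for s in (-80,-30,0): print(row(W(G+(18.8+s)*z),tool(60),p0,R0,80))
print(proj(cam('wrist'),W(G-29*z)))
grab('wrist','w11.png')
E
```

```text
t 14.575 case tcp [-41.9  55.8 154.5] rpy [179.93 -29.97   1.39] F [-0.81 -0.27  1.15] gap 75.4 J [  8.5 -12.2 106.   -4.4  56.6  98.6]
0.2 -0.5 4.2 0.000 0.001 0.002 80
0.3 -0.5 54.2 0.000 0.001 0.002 80
0.3 -0.5 84.2 0.000 0.001 0.002 80
[280.3956382  233.28226514]
```

View pics/w11.png

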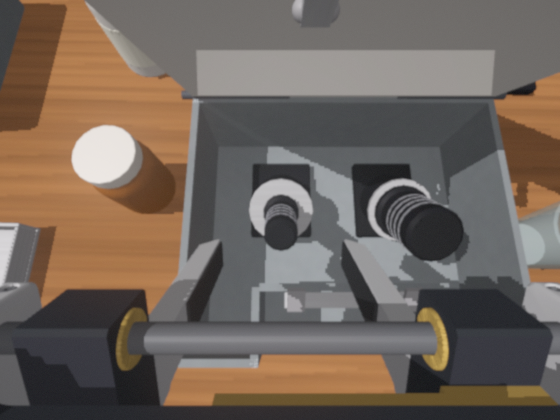

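Slim end at (281,233), predicted (280,233). Advance and grip.

carry_out --rows "0 -0.5 25 0 0 0 80;0 -0.5 50 0 0 0 80;0 -0.5 72 0 0 0 80;0 -0.5 84 0 0 0 80;0 -0.5 84 0 0 0 80;0 -0.5 84 0 0 0 80;0 -0.5 84 0 0 0 15;0 -0.5 84 0 0 0 15;0 -0.5 84 0 0 0 15;0 -0.5 84 0 0 0 15;0 -0.5 84 0 0 0 15;0 -0.5 84 0 0 0 15;0 -0.5 84 0 0 0 15"

```text
time_s: 16.25
ee_pos: [0.6018, 0.1205, 0.0833]
eef_rot: [180.0, -30.1, 1.4]
force: [-0.5, -0.5, 0.1]
finger_gap: 0.0253
```

```bash
python3 - <<'E'
from h import *
p,r=state();o=robot.observe();print(r.inv().apply(o['force']));z,n=zn(60);print(C(p)-18.8*z)
E
```

```text
t 16.25 case tcp [ 0.5 56.7 83.3] rpy [179.97 -30.1    1.37] F [-0.52 -0.46  0.14] gap 25.3 J [  7.9  -3.1 106.6  -4.6  46.7  98.8]
[-0.37855949  0.45540588 -0.38568369]
[-8.85008638 56.73821862 99.6269011 ]
```

carry_out --rows "0 0 -2 0 0 0 15;0 0 -4 0 0 0 15;0 0 -6 0 0 0 15;0 0 -8 0 0 0 15;0 0 -8.5 0 0 0 15;0 0 -8.5 0 0 0 15"

```text
time_s: 17.0
ee_pos: [0.5978, 0.1204, 0.0901]
eef_rot: [180.0, -30.1, 1.4]
force: [7.5, 0.8, -6.9]
finger_gap: 0.0253
```

```bash
python3 - <<'E'
from h import *
p,r=state();o=robot.observe();print(r.inv().apply(o['force']));z,n=zn(60);print(C(p)-18.8*z)
E
```

```text
t 17.0 case tcp [-3.5 56.7 90.1] rpy [179.98 -30.12   1.36] F [ 7.53  0.63 -6.85] gap 25.3 J [  8.   -4.1 106.6  -4.5  47.6  98.8]
[ 3.07423776 -0.61966912  9.70322243]
[-12.85417218  56.72685133 106.34406731]
```

carry_out --rows "0 0 -2 0 0 0 15;0 0 -2.2 0 0 0 15;0 0 -2.2 0 0 0 15;0 0 -2.2 0 0 0 15;0 0 -2.2 0 0 0 15;0 0 -2.2 0 0 0 15;0 0 -2.2 0 0 0 15"

```text
time_s: 17.88
ee_pos: [0.5969, 0.1204, 0.0917]
eef_rot: [180.0, -30.1, 1.4]
force: [9.7, 0.5, -8.5]
finger_gap: 0.0254
```

```bash
python3 - <<'E'
from h import *
p,r=state();o=robot.observe();print(r.inv().apply(o['force']));z,n=zn(60);print(C(p)-18.8*z)
E
```

```text
t 17.875 case tcp [-4.4 56.7 91.7] rpy [179.98 -30.12   1.36] F [ 9.7   0.3  -8.54] gap 25.4 J [  8.   -4.3 106.7  -4.5  47.8  98.8]
[ 4.10762267 -0.28709389 12.25279742]
[-13.80699464  56.7468328  107.96699142]
```

12.3 N, about 9.7 mm, held >0.6 s. Return home, release, back out.

carry_out --rows "0 0 4 0 0 0 15;0 0 8 0 0 0 15;0 0 10.6 0 0 0 15;0 0 10.6 0 0 0 15;0 0 10.6 0 0 0 60;0 0 10.6 0 0 0 60;0 0 10.6 0 0 0 60;0 0 -10 0 0 0 60;0 0 -40 0 0 0 60;0 0 -80 0 0 0 60;0 0 -130 0 0 0 0;0 0 -190 0 0 0 0;0 0 -250 0 0 0 0;0 0 -250 0 0 0 0;0 0 -250 0 0 0 0"

```text
time_s: 19.75
ee_pos: [0.4709, 0.1176, 0.3085]
eef_rot: [180.0, -30.1, 1.4]
force: [0.3, -0.2, 0.9]
finger_gap: 0.0102
```

```bash
python3 - <<'E'
from h import *
state()
grab('wrist','w12.png')
a=grab('side','s12.png')[100:265,210:400]
cv2.imwrite('pics/s12c.png',cv2.resize(a,None,fx=3.6,fy=3.6,interpolation=cv2.INTER_CUBIC))
E
```

```text
t 19.75 case tcp [-130.4   56.7  308.5] rpy [179.98 -30.09   1.38] F [ 0.32 -0.25  0.91] gap 10.2 J [ 10.7 -25.8  98.2  -4.8  77.9  99.1]
```

View pics/w12.png

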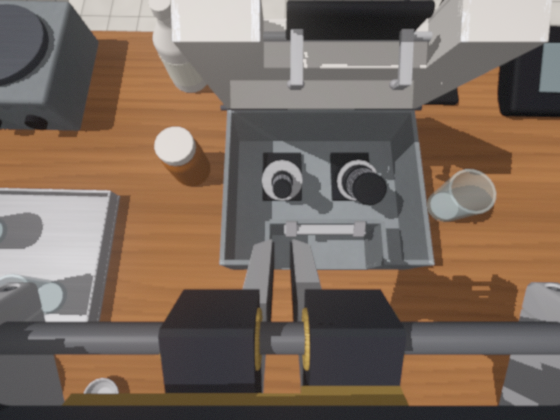

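View pics/s12c.png

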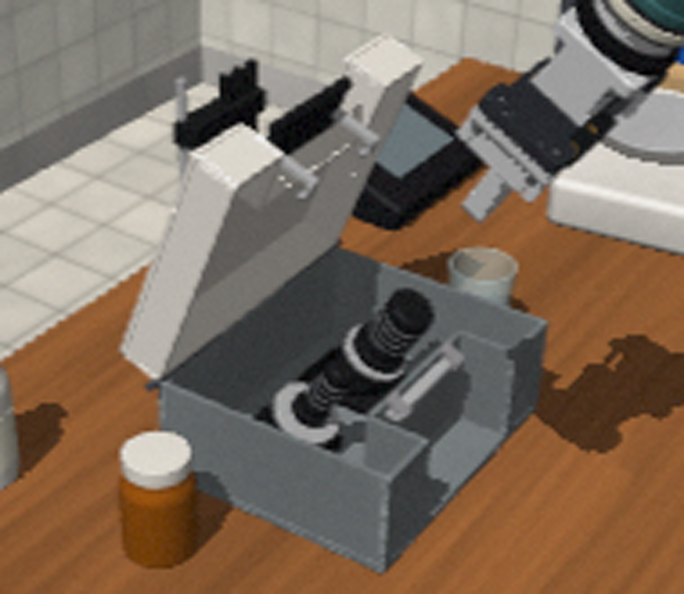

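Both sensors home, lid open at ~1.18 rad. Next: over the lid to its back side with shut fingers pointing down.

```bash
cat > shut.py <<'E'
from h import *
import sys
def pose(th,s=150,dx=8,dn=0,y=-2):
    u=np.array([-np.cos(th),0,np.sin(th)]);w=np.array([np.sin(th),0,np.cos(th)])
    P=np.array([110,y,100])+s*u+(45+dn)*w+[dx,0,0]; return P
if __name__=='__main__':
    p0,R0=state()
    for g in sys.argv[1:]:
        v=list(map(float,g.split(','))); P=pose(v[0]) if len(v)==1 else np.array(v); print(np.round(P),row(W(P),tool(90),p0,R0,0)+';')
E
python3 shut.py -60,-2,385 125,-2,385 125,-2,256
```

```text
t 19.85 case tcp [-130.6   56.5  306.3] rpy [179.94 -29.87   1.38] F [-0.02  0.44 -0.59] gap 2.6 J [ 10.7 -25.7  98.3  -4.8  77.9  99.1]
[-60.  -2. 385.] 100.3 58.7 -33.1 0.001 -0.521 0.002 0;
[125.  -2. 385.] 260.7 59.0 59.0 0.001 -0.521 0.002 0;
[125.  -2. 256.] 196.5 58.9 170.9 0.001 -0.521 0.002 0;
```

carry_out --rows "50 29 -30 0 -0.18 0 0;100 59 -33 0 -0.36 0 0;100 59 -33 0 -0.521 0 0;140 59 -10 0 -0.521 0 0;180 59 13 0 -0.521 0 0;220 59 36 0 -0.521 0 0;261 59 59 0 -0.521 0 0;261 59 59 0 -0.521 0 0;261 59 59 0 -0.521 0 0"

```text
time_s: 20.98
ee_pos: [0.7269, 0.0644, 0.3871]
eef_rot: [180.0, -0.3, 1.3]
force: [-1.3, -0.8, 1.0]
finger_gap: 0.0009
```

```bash
python3 shut.py 125,-2,385 125,-2,256; python3 - <<'E'
from h import *
a=grab('side','s13.png')
E
```

```text
t 20.975 case tcp [124.4  -2.1 387.1] rpy [179.98  -0.29   1.34] F [-1.32 -0.73  0.96] gap 0.9 J [  0.6  36.7  15.7  -0.  127.3  89.3]
[125.  -2. 385.] 0.6 -0.1 2.1 0.000 -0.005 0.002 0;
[125.  -2. 256.] -0.1 -0.1 131.1 0.000 -0.005 0.002 0;
```

View pics/s13.png

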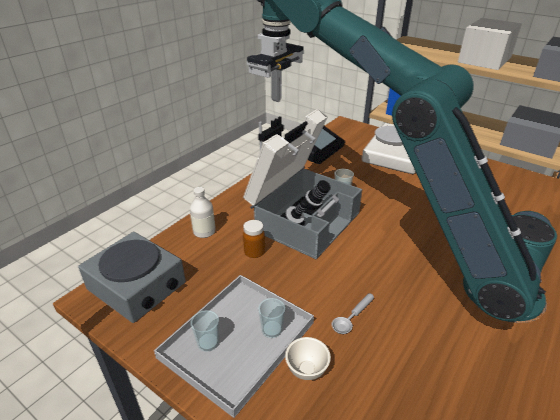

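Tool stands above and behind the lid at (277,90). Descend.

carry_out --rows "0 0 30 0 0 0 0;0 0 65 0 0 0 0;0 0 100 0 0 0 0;0 0 131 0 0 0 0;0 0 131 0 0 0 0;0 0 131 0 0 0 0"

```text
time_s: 21.78
ee_pos: [0.7281, 0.0647, 0.2631]
eef_rot: [180.0, -0.9, 1.4]
force: [-0.6, 0.9, -0.5]
finger_gap: 0.0005
```

```bash
python3 shut.py 1.2 1.1 1 .9 .8 .7 .6 .5 .4 ; python3 - <<'E'
from h import *
a=grab('side','s14.png')[60:250,210:430]
cv2.imwrite('pics/s14c.png',cv2.resize(a,None,fx=3.1,fy=3.1,interpolation=cv2.INTER_CUBIC))
E
```

```text
t 21.775 case tcp [125.6  -1.9 263.1] rpy [179.98  -0.87   1.37] F [-0.53  0.89 -0.53] gap 0.5 J [  0.6  29.1  41.8  -0.  108.3  89.3]
[106.  -2. 256.] -20.1 0.1 6.7 0.000 -0.015 0.002 0;
[ 90.  -2. 254.] -35.6 0.1 8.5 0.000 -0.015 0.002 0;
[ 75.  -2. 251.] -50.9 0.0 11.8 0.000 -0.015 0.002 0;
[ 60.  -2. 245.] -65.8 -0.0 16.6 0.000 -0.015 0.002 0;
[ 46.  -2. 239.] -80.2 -0.0 22.9 0.000 -0.015 0.002 0;
[ 32.  -2. 231.] -93.8 -0.1 30.6 0.000 -0.015 0.002 0;
[ 20.  -2. 222.] -106.6 -0.1 39.6 0.000 -0.015 0.002 0;
[  8.  -2. 211.] -118.4 -0.1 49.9 0.000 -0.015 0.002 0;
[ -3.  -2. 200.] -129.2 -0.2 61.3 0.000 -0.015 0.002 0;
```

View pics/s14c.png

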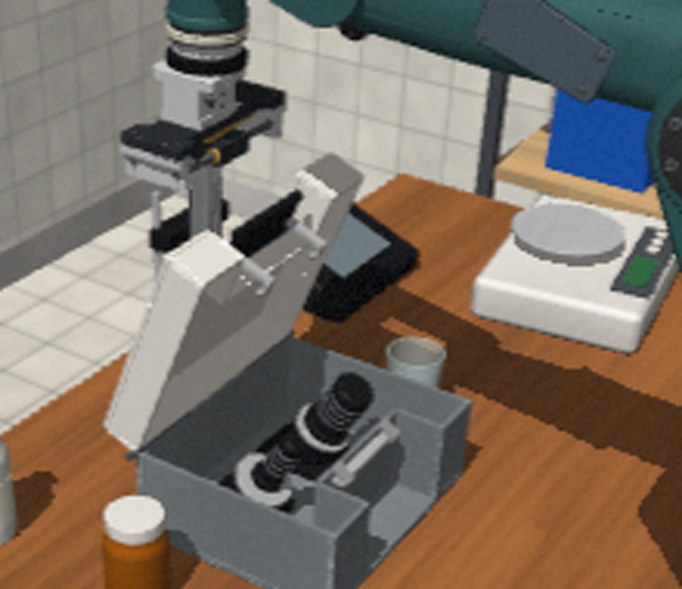

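carry_out --rows "-10 0 5 0 -0.015 0 0;-20 0 7 0 -0.015 0 0;-28 0 8 0 -0.015 0 0;-36 0 8.5 0 -0.015 0 0;-44 0 10 0 -0.015 0 0;-51 0 12 0 -0.015 0 0;-58 0 14 0 -0.015 0 0;-66 0 16.5 0 -0.015 0 0;-80 0 23 0 -0.015 0 0;-80 0 23 0 -0.015 0 0"

```text
time_s: 23.08
ee_pos: [0.6453, 0.0628, 0.2325]
eef_rot: [180.0, 0.8, 1.4]
force: [0.3, -0.3, -0.5]
finger_gap: 0.0005
```

```bash
python3 shut.py .9 .8 .7 .6 .5 .4 .3 .2 .1 .05 0; python3 - <<'E'
from h import *
a=grab('side','s15.png')[60:250,210:430]
cv2.imwrite('pics/s15c.png',cv2.resize(a,None,fx=3.1,fy=3.1,interpolation=cv2.INTER_CUBIC))
E
```

```text
t 23.075 case tcp [ 42.8  -2.  232.5] rpy [179.99   0.78   1.37] F [ 0.27 -0.35 -0.52] gap 0.5 J [  0.6  18.3  59.9  -0.  102.6  89.2]
[ 60.  -2. 245.] 17.1 0.1 -13.2 0.000 0.014 0.002 0;
[ 46.  -2. 239.] 2.9 0.0 -6.5 0.000 0.014 0.002 0;
[ 32.  -2. 231.] -10.5 0.0 1.6 0.000 0.014 0.002 0;
[ 20.  -2. 222.] -23.0 -0.0 11.0 0.000 0.014 0.002 0;
[  8.  -2. 211.] -34.5 -0.0 21.6 0.000 0.014 0.002 0;
[ -3.  -2. 200.] -45.0 -0.1 33.3 0.000 0.014 0.002 0;
[-12.  -2. 187.] -54.2 -0.1 45.9 0.000 0.014 0.002 0;
[-20.  -2. 174.] -62.0 -0.1 59.4 0.000 0.014 0.002 0;
[-27.  -2. 160.] -68.5 -0.1 73.7 0.000 0.014 0.002 0;
[-30.  -2. 152.] -71.2 -0.1 81.0 0.000 0.014 0.002 0;
[-32.  -2. 145.] -73.6 -0.1 88.5 0.000 0.014 0.002 0;
```

View pics/s15c.png

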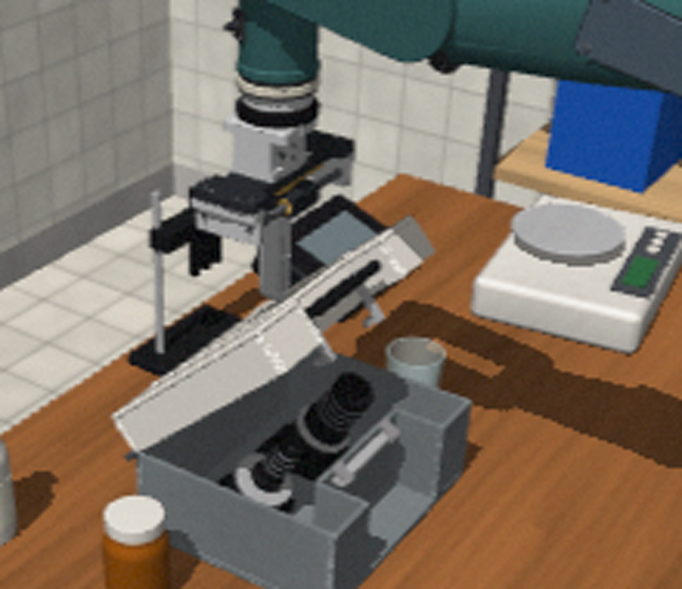

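Lid is about half shut, moving well. Continue.

carry_out --rows "-10 0 2 0 0.014 0 0;-17 0 6 0 0.014 0 0;-23 0 11 0 0.014 0 0;-29 0 16 0 0.014 0 0;-34.5 0 21.5 0 0.014 0 0;-40 0 27 0 0.014 0 0;-45 0 33 0 0.014 0 0;-50 0 39 0 0.014 0 0;-54 0 46 0 0.014 0 0;-58 0 52 0 0.014 0 0;-62 0 59.5 0 0.014 0 0;-65 0 66 0 0.014 0 0;-65 0 66 0 0.014 0 0"

```text
time_s: 24.75
ee_pos: [0.5813, 0.0611, 0.1665]
eef_rot: [180.0, -0.2, 1.4]
force: [-0.3, -0.3, 0.0]
finger_gap: 0.0006
```

```bash
python3 shut.py .15 .1 .05 0; python3 - <<'E'
from h import *
a=grab('side','s16.png')[60:250,210:430]
cv2.imwrite('pics/s16c.png',cv2.resize(a,None,fx=3.1,fy=3.1,interpolation=cv2.INTER_CUBIC))
E
```

```text
t 24.75 case tcp [-21.3  -2.3 166.5] rpy [179.98  -0.18   1.35] F [-0.26 -0.34  0.03] gap 0.6 J [ 0.4  9.8 77.5 -0.  92.4 89.1]
[-24.  -2. 167.] -2.3 -0.3 -0.4 0.000 -0.003 0.002 0;
[-27.  -2. 160.] -5.5 -0.3 6.8 0.000 -0.003 0.002 0;
[-30.  -2. 152.] -8.3 -0.3 14.1 0.000 -0.003 0.002 0;
[-32.  -2. 145.] -10.8 -0.3 21.5 0.000 -0.003 0.002 0;
```

View pics/s16c.png

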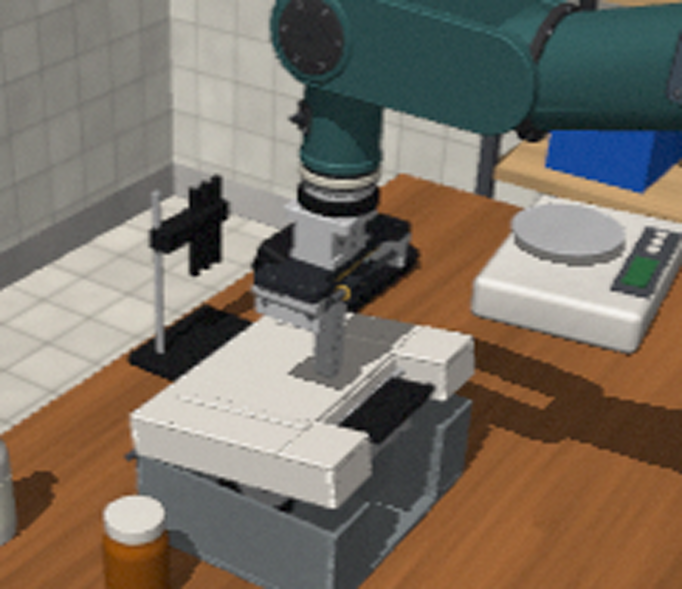

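Lid nearly shut (~0.12 rad). Final push.

carry_out --rows "-3 0 4 0 0 0 0;-5 0 8 0 0 0 0;-7 0 12 0 0 0 0;-9 0 16 0 0 0 0;-10 0 19 0 0 0 0;-11 0 22 0 0 0 0;-11 0 24 0 0 0 0;-11 0 24 0 0 0 0"

```text
time_s: 25.8
ee_pos: [0.5708, 0.0608, 0.1452]
eef_rot: [180.0, -0.3, 1.4]
force: [-1.0, 0.3, 7.4]
finger_gap: 0.0003
```

```bash
python3 shut.py 0; python3 - <<'E'
from h import *
a=grab('side','s17.png')[60:250,210:430]
cv2.imwrite('pics/s17c.png',cv2.resize(a,None,fx=3.1,fy=3.1,interpolation=cv2.INTER_CUBIC))
E
```

```text
t 25.8 case tcp [-31.8  -2.3 145.2] rpy [179.98  -0.3    1.36] F [-0.99  0.28  7.4 ] gap 0.3 J [ 0.4  8.9 81.1 -0.  89.7 89.1]
[-32.  -2. 145.] -0.2 -0.3 0.2 0.000 -0.005 0.002 0;
```

View pics/s17c.png

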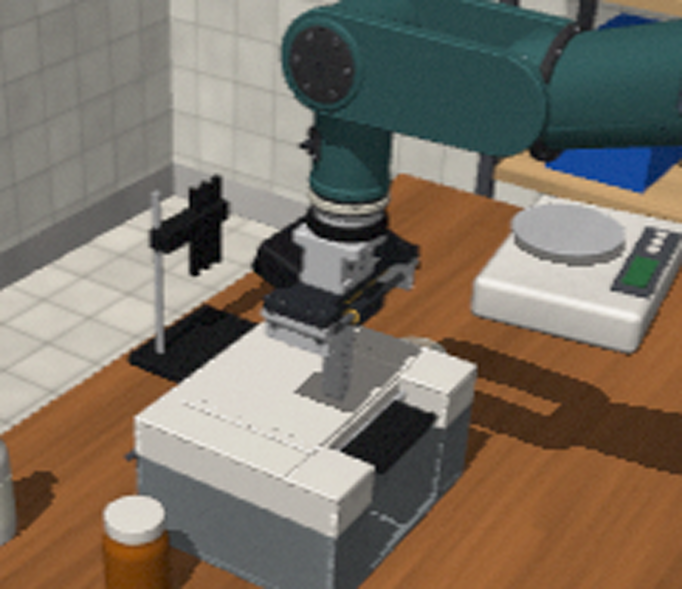

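Looks shut at 145.2 mm with 7.4 N. Press a bit more to make sure that it latches.

carry_out --rows "0 0 2 0 0 0 0;0 0 4 0 0 0 0;0 0 5 0 0 0 0;0 0 5 0 0 0 0"

```text
time_s: 26.35
ee_pos: [0.5709, 0.0608, 0.1451]
eef_rot: [180.0, -0.5, 1.4]
force: [-7.0, 0.5, 22.6]
finger_gap: 0.0003
```

```bash
python3 shut.py 0
```

```text
t 26.35 case tcp [-31.7  -2.3 145.1] rpy [179.96  -0.48   1.37] F [-7.02  0.61 22.61] gap 0.3 J [ 0.4  8.8 81.2 -0.  89.5 89.1]
[-32.  -2. 145.] -0.3 -0.3 0.1 0.001 -0.008 0.002 0;
```

Hard against the stop (22 N, no motion). Lift straight up and check.

carry_out --rows "0 0 -5 0 0 0 0;0 0 -20 0 0 0 0;0 0 -60 0 0 0 0;0 0 -110 0 0 0 0;-60 0 -150 0 0 0 0;-120 0 -150 0 0 0 0;-120 0 -150 0 0 0 0;-120 0 -150 0 0 0 0"

```text
time_s: 27.35
ee_pos: [0.4502, 0.058, 0.288]
eef_rot: [180.0, -0.3, 1.4]
force: [-0.4, 0.2, 0.9]
finger_gap: 0.0002
```

```bash
python3 - <<'E'
from h import *
state()
im=grab('side','s18.png'); sc=grab('scene','sc18.png'); grab('wrist','w18.png')
a=im[130:250,240:400]
cv2.imwrite('pics/s18c.png',cv2.resize(a,None,fx=5,fy=5,interpolation=cv2.INTER_CUBIC))
b=cv2.imread('pics/side0.png')
for r in ((150,270,230,345),): 
    x=im[r[0]:r[1],r[2]:r[3]].astype(int)-b[r[0]:r[1],r[2]:r[3]]; print(abs(x).mean())
d=cam('side')
for X in ((-120,140,145),(-120,140,100),(-115,55,131),(-115,-55,131)): print(X,(proj(d,W(X))-[240,130])*5)
E
```

```text
t 27.35 case tcp [-152.4   -2.5  288. ] rpy [179.98  -0.26   1.35] F [-0.38  0.24  0.88] gap 0.2 J [  0.2  -7.6  81.6  -0.  105.7  88.8]
2.6623188405797102
(-120, 140, 145) [390.75194403 453.69584987]
(-120, 140, 100) [386.42807486 516.80086807]
(-115, 55, 131) [457.39745208 396.78445743]
(-115, -55, 131) [545.60919941 310.99357713]
```

View pics/s18c.png

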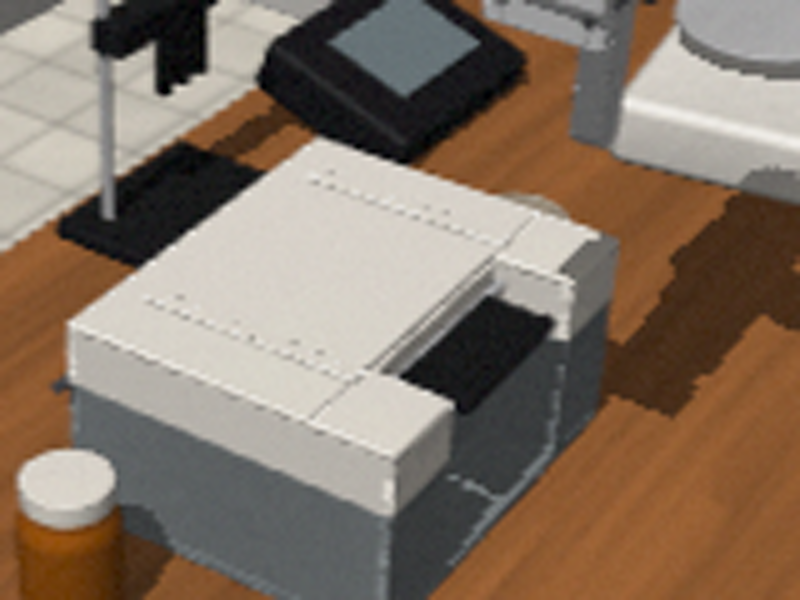

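View pics/w18.png

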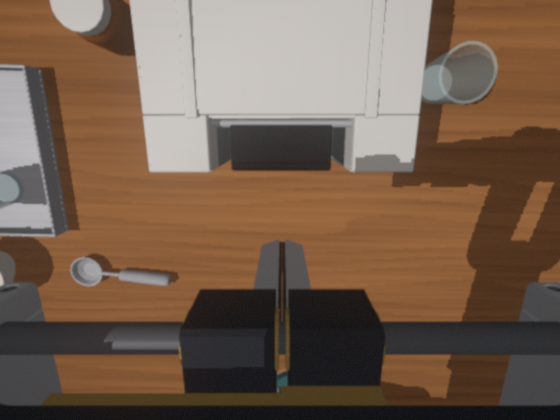

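View pics/sc18.png

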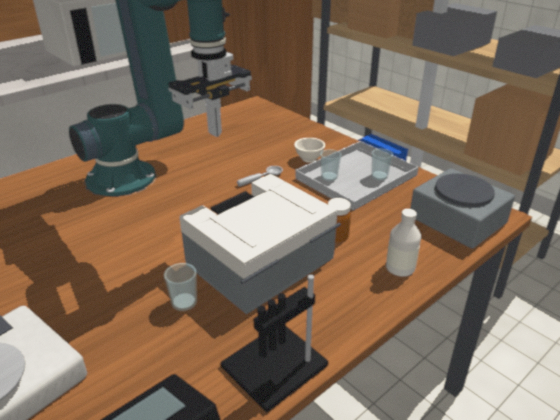

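Lid shut flush and paddle level as in the first picture (corner at (391,455) vs predicted (391,454)). Beaker (182,288), jar and tray are unmoved, and the robot is clear. Handing in.

```bash
python3 - <<'E'
from cell import robot
print(robot.close_job()); print(robot.observe()['time_s'])
E
```

```text
the job is handed in; nothing more can be done
None
the job is handed in; nothing more can be done
```

The whole sequence ran through and the job is handed in, with about 27.5 s of the 72 s used. No verdict came back, so the results below rest on my own readings.

- **Opening:** I lifted the paddle with closed fingertips and raised the lid to about 1.18 rad, judged from its corner in the side view. The force rose to about 11 N there, as expected near the stop.
- **Thick sensor:** I gripped the head and pulled about 9.6 mm along its axis, reading 12.0 N at first and 11.6 N at the end of a hold of more than 0.5 s. I then let it go home.
- **Slim sensor:** I pulled about 9.7 mm at 12.3 N, held for more than 0.6 s, and let it go home. The pictures taken after the tugs show both sensors seated.
- **Closing:** I pushed the shell shut. The fingertip stopped at 145.1 mm, where the shut lid's top should be, and did not move further under 22.6 N (above the stated 2 to 10 N, to make sure of the latch).
- **Last checks:** After letting go, the lid was flush and the paddle level, matching the first picture. The jar, the beaker and the tray beakers looked unmoved, and the arm was clear with under 1 N on it. I did not pull on the lid to test the latch.

Nothing failed or disagreed, apart from two small things. The arm reached its joint 2 limit on the first approach, so I went in lower. The sensors also lay about 2 mm to the right of my first fit of the case, which I corrected before gripping.

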